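Put the warband's tray away in the display stand

ROBOT

A 6-joint arm with a two-finger parallel gripper is mounted at the origin on the work surface. World frame = base frame: x ahead of the robot, y to its left, z up, the work surface at z = 0. Lengths are in mm, angles in degrees, forces in N, time in s.
With the tool pointing down it reaches from about 300 to 850 mm from the base axis. Payload 4.2 kg.
Tool frame: the origin (TCP) lies at the very end of the fingers, on their centre line; the grasp point (between the pads) lies 19 mm behind it (env.grip_point_offset is the distance from the TCP to the grasp point, in mm); z points along the fingers, y is the line along which they close (so a half turn about z gives the same grasp; the last joint's range is limited). The gripper opens to 91 mm and grips with 3 to 60 N. Pads are 32 mm wide; open, the fingers measure 118 mm over their backs; the gripper's body (76 mm by 178 mm) begins 60 mm behind the grasp point.
Start: joints at [65.317, 18.312, 89.639, -0, 72.044, -1.146], TCP at [229.626, 527.176, 213.976] pointing down, gripper open.
Joint ranges: [-177.97, 177.97], [-48.28, 115.42], [12.27, 149.76], [-77.06, 257.06], [2.81, 150.46], [-146.56, 146.56]. Speed limits (degrees/s): [147.25, 147.25, 180, 180, 180, 180].

INTERFACE

Orientations are given as [roll, pitch, yaw] about the fixed x, y, z axes, in that order (R = Rz(yaw) Ry(pitch) Rx(roll)).
In Python, from workcell import env gives the robot as it stands. The module is installed in compiled form; this text tells all that it offers.
- The arm moves only by the tool arm_command, never from a script. Its argument "rows" is a list of rows, each an object with "delta_pos": the shift along the tool's x, y, z in mm, a list of three; "roll": the turn about the tool's z in units of 5 degrees (1.0 is 5 degrees); "jaw": the opening in per cent of the stroke, from 0 (shut) to 100 (fully open). A call has 1 to 20 rows; each row is the pose to reach, as a shift and turn from the pose commanded when the call began, along the tool's axes at that moment; what a row does not reach only later rows make up. A row lasts 1/12 s, in which the tool goes at most 41.7 mm and 7.16 degrees, less where a joint would pass 70% of its speed; a pose out of reach is approached as far as the arm can. A call with a gripper value outside its range is refused whole. The fingers move at their own pace and stop on an object; "squeeze" is the grip in N (left out, the last holds). Time passes only in rows, so rows that repeat a pose let the fingers close. It gives the time, the measured TCP pose, the force, the opening and the grip force at its end, in the units of the state.
- env.state(): the state, without advancing time (a new reading comes with each control period).
- env.grab_frame(name): name is "scene" or "top" or "wrist"; returns a dict with "img" (480x640x3 uint8, blue, green, red), "z_map" (480x640 float32, mm along the optical axis (not along the pixel's ray), 0 where there is no reading), "fov_y" (degrees; the focal length in pixels is half the picture's height over the tangent of half this angle, whatever the lens; pixels are square), "cx", "cy" (the principal point, pixels), "dist" ([k1, k2, p1, p2, k3] as OpenCV has them; the pictures are not rectified), "R" (3x3) and "t" (3): a world point X has camera coordinates R X + t; the wrist camera has in their place "T_tool_cam" (4x4, takes a point from camera to tool coordinates, whose origin is the TCP and whose axes are the flange's). Camera axes: x right, y down, z forward; pixel columns grow to the right and rows downward; lengths in mm; the calibration is good to about 2 mm. A picture is of the moment at which its call begins: read the wrist's pose just before it.
- env.job_done(): hands the job in; it is judged then, once.
The state is a dict: "time_s": time; "qpos": joint angles; "qvel": joint speeds; "effort": joint torques, N m; "ee_pos": TCP position; "ee_rot": TCP orientation; "force": force on the tool from outside, world axes, zero at the start; "torque": the same for the moment, N m; "gripper_width": finger opening in mm; "gripper_force": force on a finger pad.
Only numpy, scipy, OpenCV 4.12 (cv2) and the standard library are available. Lean on these libraries where they do the work, as an engineer would, in place of code of your own. Each camera call takes 0.05 s, during which the arm holds its last target. There are 200 camera calls.

TASK

First take the broken column out of the tray's way and put it in the cardboard scenery box. Then stand the tall horned champion upright on the movement tray with the two guards, and slide the tray (do not lift it clear of the surface) off the game board, up over the small step and fully home under the clear shelf of the display stand, until the spring catch has popped up behind it. Nobody on the tray may fall over, and the two other figures on the board stay where they are.

Things in the scene. Friction and masses are not known exactly. Their poses are not given: they have to be found in the camera images.
- board: Dark grey game board, fixed slab 500 (x) x 380 (y) x 20 mm high on the table. Origin at table level under the middle of its far edge, which meets the stand; spans x -500 to 0, y -180 to 200 mm; x points to the stand (to the robot's left), y to the robot. All else of the task stands on it. Fixed low ruins up to 100 mm above the table: corner x below -400, y below -50 mm; and x -110 to 0, y above 105 mm.
- stand: Fixed display stand against the board's far edge (2 mm gap). Origin at table level under the middle of its front edge; x points inward (sliding direction). Wood floor 180 (x) x 200 (y) mm, top 24 mm above the origin: a 4 mm step up from the board. Guides 10 mm high leave a lane 99 mm wide about y = 0 from x = 30 mm, flared to 125 mm at the mouth (x = 0). A stop lip at x = 161 mm ends it.
- shelf_edge (a point): Middle of the lower front edge of the stand's clear acrylic shelf, 200 mm wide, 4 mm thick, 155 mm above the table, x inward. It roofs the lane from here (stand x = 52 mm) inward, on four thin posts at y = +-90 mm (stand x 105 and 170 mm). With the tray home its handle's centre is 4 to 10 mm short of here, 93 mm below: only a tool tilted some 30 to 45 degrees, fingers leaning inward, gets at it.
- catch (a joint): Spring catch in the stand's floor, 40 mm wide about y = 0: a bump 5 mm high, ramped from x = 10 mm to an upright back face at x = 26 mm of the stand. 0 = up, grows (m) as it is pressed down, about 0.005 while the tray passes over it; under 1 N presses it down. When the tray's rear edge has passed x = 26 mm it springs up behind the tray and holds it.
- tray_handle (a point): Centre of the grip of the light wooden movement tray, x towards its nose, z up. The handle is an upright tab 24 (x) x 12 (y) mm at the tray's rear, its top 14 mm above this point. The tray is 130 (x) x 90 (y) mm, about 0.22 kg: rear edge 16 mm behind this point, nose 114 mm ahead, underside 38 mm below. The last 15 mm of the underside at the nose slope up 8 mm, so that it rides up steps.
- tray_room (a point): Middle of the free standing room on the tray, on its floor, 39 mm ahead of the handle's centre and 34 mm below it (floor 4 mm thick; rim 6 mm above the floor, 9 mm at the nose). x towards the nose. The two guards stand about 40 mm ahead of here, 22 mm to either side.
- champion_mid (a point): Middle of the torso of the champion, a plain grey resin figure, the tallest one: 88 mm tall with two horns, upright round body 22 mm in diameter (good to grip), round black base 36 mm in diameter. This point is 52 mm above the underside of its base. It weighs about 60 g. It stands in the row of three figures along the board's side away from the robot.
- guard_a_mid (a point): Middle of a guard standing loose on the tray: grey figure with a spear, 52 mm tall (spear to 59), base 32 mm in diameter. This point is 26 mm above the underside of its base.
- guard_b_mid (a point): Middle of the other guard standing loose on the tray: grey figure with a shield, 52 mm tall, base 32 mm in diameter. This point is 26 mm above the underside of its base.
- column_mid (a point): Middle of the broken stone column, a scenery piece standing between the tray's nose and the step: round shaft 28 mm in diameter on a square foot 34 x 34 x 6 mm, shaft to 52 mm, ragged top to 58 mm. This point is 26 mm above its underside. About 70 g.
- scenery_box: Empty open cardboard box fixed on the board behind the tray (to the robot's right), 140 x 140 x 45 mm high, walls 4 mm; origin under its centre, floor about 4 mm above the origin.
- other_a_mid (a point): Middle (28 mm above its underside) of a broad-shouldered bystander figure 56 mm tall, base 36 mm, in the row along the board's side away from the robot; leave it alone.
- other_b_mid (a point): Middle (25 mm above its underside) of a bystander figure with a spear, 50 mm tall, base 32 mm, in the row along the board's side away from the robot; leave it alone.
Mind the look-alikes: they are no part of the job. What is shaped like the part that bears champion_mid but blue is not meant. Of the things that look like the part that bears tray_handle, the smaller one is meant.

How it is judged:
By the outcome, as a careful person would: the job done as asked, in the order asked, and still so for the second after the job is handed in, with the robot touching nothing.
It also fails if it takes over 61 s, if anything falls off the work surface, if the arm or the gripper's body presses on something with over 40 N, if the wrist force passes 120 N, or if a joint passes its speed limit or range.

## Working session

There is one attempt and no reset: what is moved stays moved. The work goes in short steps, Python scripts to look and compute and a tool call to move; the robot and the scene stay as the last step left them, time stands still between calls to the robot, and variables do not carry over. Pictures are saved under pics/ and viewed, at most 14 in all, crops included, and the job is handed in when it is done.

Besides the shell and the picture viewer there is one more tool, called after "Emit:" by a JSON object that holds its "method" and its "body", one argument or row to a line. arm_command: Moves the arm, as the interface text tells. Its arguments: {"type":"object","properties":{"rows":{"type":"array"},"squeeze":{"type":"number"}},"required":["rows"]}

```bash
mkdir -p pics; cat > h.py <<'E'
import numpy as np, cv2
from workcell import env
def K(f):
    F=240/np.tan(np.radians(f["fov_y"])/2); return np.array([[F,0,f["cx"]],[0,F,f["cy"]],[0,0,1.]])
def cam(f,st=None):
    if "R" in f: return np.array(f["R"]),np.array(f["t"])
    from scipy.spatial.transform import Rotation as Ro
    T=np.eye(4);T[:3,:3]=Ro.from_euler('xyz',st["ee_rot"],degrees=True).as_matrix();T[:3,3]=st["ee_pos"]
    W=np.linalg.inv(T@np.array(f["T_tool_cam"]));return W[:3,:3],W[:3,3]
def ray(f,uv,z,st=None):
    R,t=cam(f,st); n=cv2.undistortPoints(np.array(uv,float).reshape(-1,1,2),K(f),np.array(f["dist"],float)).reshape(-1,2)
    d=np.c_[n,np.ones(len(n))]@R; c=-R.T@t
    return c+d*((z-c[2])/d[:,2])[:,None]
def cloud(f,st=None):
    R,t=cam(f,st); v,u=np.mgrid[0:480,0:640]
    n=cv2.undistortPoints(np.c_[u.ravel(),v.ravel()].astype(float).reshape(-1,1,2),K(f),np.array(f["dist"],float)).reshape(-1,2)
    z=f["z_map"].ravel()[:,None]; P=(np.c_[n,np.ones(len(n))]*z-t)@R
    P[z[:,0]==0]=np.nan; return P.reshape(480,640,3)
E
python3 - <<'E'
from h import *
for n in("scene","top"):
    f=env.grab_frame(n);cv2.imwrite(f"pics/{n}.png",f["img"]);R,t=cam(f);print(n,-R.T@t,R[2])
    np.savez(n,**f)
print(env.state())
E
```

```text
scene [933.33791684 326.84435709 950.96543746] [-0.35691759 -0.38248478 -0.8522413 ]
top [ 534.59369976  -72.46231086 1162.50052982] [ 0.04276392  0.01255233 -0.99900635]
{'time_s': 0.1, 'qpos': array([ 6.53167996e+01,  1.83468560e+01,  8.96985327e+01, -1.40523538e-04,
        7.20426783e+01, -1.14579963e+00]), 'qvel': array([ 0.05166351, -0.06573184, -0.20061353, -0.00066799, -0.16103577,
       -0.02575794]), 'effort': array([ 7.52868600e-04, -4.13332558e+01, -2.32507360e+01,  7.27550103e-02,
        4.22957540e-02, -7.57035787e-05]), 'ee_pos': array([229.44065564, 526.76167822, 213.2215777 ]), 'ee_rot': array([-1.79911948e+02, -1.62745851e-03,  1.56462641e+02]), 'force': array([ 0.35210626, -0.50576312,  0.35229522]), 'torque': array([ 0.00075393,  0.01021555, -0.04446783]), 'gripper_force': 0.0, 'gripper_width': 91.66610585153325}
```

View pics/top.png

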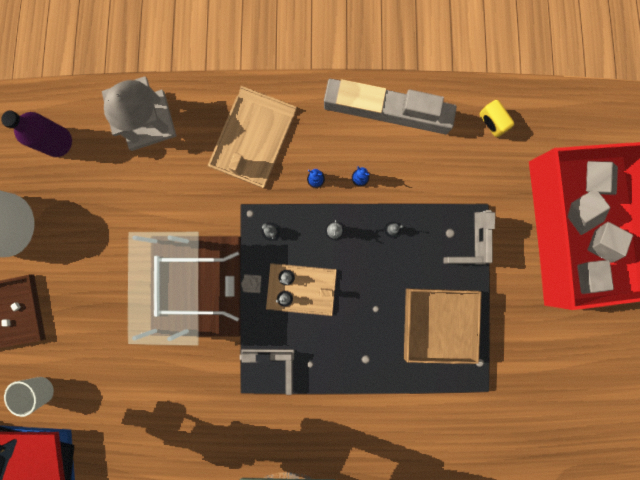

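View pics/scene.png

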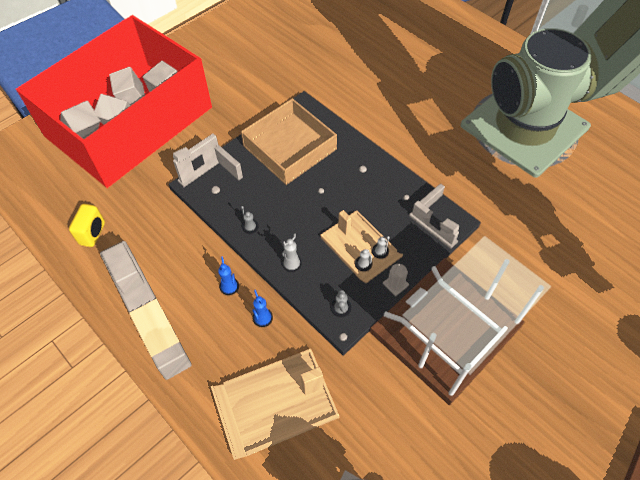

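The top view shows the board at cols 240–490, rows 205–393. The stand is on the left, the column at (251,283) and the tray at (302,290) with its handle at about (325,293). The champion is at (335,230), the bystanders at (270,231) and (393,229), and the box at (442,326). The scene view agrees: champion at (291,255), column at (398,278). Next I measure from both views.

```bash
cat > m.py <<'E'
from h import *
f=dict(np.load("top.npz"));P=cloud(f)
g=dict(np.load("scene.npz"));Q=cloud(g)
def reg(C,u0,u1,v0,v1,z0,z1,name):
    p=C[v0:v1,u0:u1].reshape(-1,3);p=p[(p[:,2]>z0)&(p[:,2]<z1)]
    if len(p): print(name,len(p),"mid",np.round((p.min(0)+p.max(0))/2,1),"med",np.round(np.median(p,0),1),"ext",np.round(np.ptp(p,axis=0),1),"zmax",round(p[:,2].max(),1))
    return p
# board edges
hsv=cv2.cvtColor(f["img"],cv2.COLOR_BGR2HSV)
m=((hsv[...,2]<75)&(hsv[...,1]<90)).astype(np.uint8); m[:, :236]=0;m[400:]=0;m[:200]=0
c=max(cv2.findContours(cv2.morphologyEx(m,cv2.MORPH_CLOSE,np.ones((9,9))),0,2)[0],key=cv2.contourArea)
b=cv2.boxPoints(cv2.minAreaRect(c));print("board px",b.round(1).tolist());print(ray(f,b,20).round(1))
reg(P,300,400,340,390,-10,60,"boardz")
reg(P,243,262,270,295,55,95,"column top")
reg(P,243,262,270,295,24,95,"column top")
h=reg(P,316,337,285,302,50,90,"handle")
h=reg(P,316,337,285,302,62,90,"handle")
reg(P,325,346,218,242,60,120,"champ")
reg(P,325,346,218,242,85,120,"champ")
reg(P,278,295,268,285,40,90,"guardA");reg(P,275,294,288,308,40,90,"guardB")
reg(P,262,280,222,240,45,90,"othA");reg(P,384,404,221,238,45,90,"othB")
bx=reg(P,400,486,284,366,55,80,"boxrim")
reg(Q,280,302,232,272,50,120,"champ S");reg(Q,280,302,232,272,28,120,"champ S")
reg(Q,385,410,262,294,30,95,"col S");reg(Q,336,353,206,235,64,95,"handle S")
reg(Q,336,353,206,235,64,95,"handle S")
# tray outline
m2=((hsv[...,0]>8)&(hsv[...,0]<25)&(hsv[...,1]>60)&(hsv[...,2]>110)).astype(np.uint8);m2[:255]=0;m2[325:]=0;m2[:,:262]=0;m2[:,345:]=0
c=np.vstack(cv2.findContours(m2,0,2)[0]);r=cv2.minAreaRect(c);print("tray",r);print(ray(f,cv2.boxPoints(r),32).round(1))
print("handle top px")
cv2.imwrite("pics/crop.png",np.hstack([cv2.resize(f["img"][215:325,230:345],None,fx=3.4,fy=3.4),cv2.resize(g["img"][200:310,310:425],None,fx=3.4,fy=3.4)]))
E
python3 m.py
```

```text
board px [[236.0, 204.0], [489.0, 204.0], [489.0, 393.0], [236.0, 393.0]]
[[ 661.3  105.6   20. ]
 [ 663.9 -404.    20. ]
 [ 282.7 -405.    20. ]
 [ 283.   103.4   20. ]]
boardz 4981 mid [ 342.4 -123.2   22. ] med [ 342.6 -123.3   20.4] ext [ 99.7 198.1  17.7] zmax 30.8
column top 173 mid [502.9  70.   69.5] med [503.2  70.7  74.1] ext [26.8 25.6 27.7] zmax 83.4
column top 278 mid [507.7  71.3  53.7] med [504.9  67.5  71. ] ext [43.4 35.6 59.4] zmax 83.4
handle 84 mid [487.6 -75.2  66.3] med [487.  -75.3  72. ] ext [13.1 22.9 24.1] zmax 78.4
handle 82 mid [487.6 -75.3  70.9] med [487.  -75.3  72.1] ext [13.1 22.7 15. ] zmax 78.4
champ 113 mid [608.5 -90.7  93.8] med [607.6 -91.3  87.5] ext [24.2 20.7 36.1] zmax 111.9
champ 75 mid [608.5 -91.6  98.5] med [608.1 -91.3  97.2] ext [24.2 18.8 26.7] zmax 111.9
guardA 81 mid [512.7   4.2  58.3] med [513.    2.6  62.5] ext [19.4 18.6 35.5] zmax 76.0
guardB 65 mid [474.1   8.8  64.6] med [474.5   6.7  64.5] ext [14.3 19.1 48.4] zmax 88.8
othA 122 mid [605.2  36.1  61.9] med [605.6  34.6  62.6] ext [26.5 25.4 29.7] zmax 76.7
othB 74 mid [ 611.7 -208.6   61.2] med [ 611.2 -206.5   58.3] ext [15.7 20.5 31.9] zmax 77.2
boxrim 776 mid [ 423.1 -301.3   63.2] med [ 417.6 -304.6   64.3] ext [143.1 143.9  16.4] zmax 71.4
champ S 255 mid [609.6 -91.8  81.2] med [613.8 -87.3  83.3] ext [27.1 25.1 62.3] zmax 112.3
champ S 384 mid [609.3 -89.9  70.2] med [614.5 -85.8  60.3] ext [29.6 30.3 84.3] zmax 112.3
col S 423 mid [500.2  62.6  57.1] med [510.1  75.5  67.2] ext [41.8 53.7 54.1] zmax 84.1
handle S 99 mid [489.9 -73.5  70. ] med [491.4 -72.2  72.3] ext [13.3 25.8 11. ] zmax 75.5
handle S 99 mid [489.9 -73.5  70. ] med [491.4 -72.2  72.3] ext [13.3 25.8 11. ] zmax 75.5
tray ((301.3366394042969, 289.1336669921875), (65.57295227050781, 46.766746520996094), 5.710593223571777)
[[452.7  41.6  32. ]
 [544.3  33.   32. ]
 [532.1 -95.4  32. ]
 [440.8 -86.6  32. ]]
handle top px
```

View pics/crop.png

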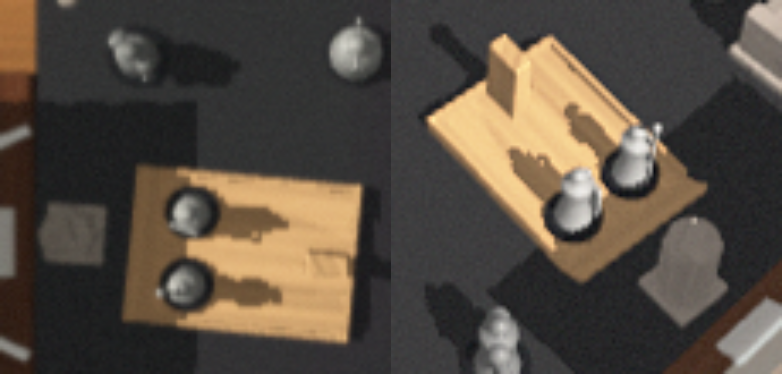

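The crop shows the guards standing on the tray. The handle is at its rear (right side in the top view) and the tray is yawed about 5°. The column stands upright between the nose and the stand's grey catch plate. Next I need the stand's geometry and the wrist camera's mounting side.

```bash
python3 - <<'E'
from h import *
f=dict(np.load("top.npz"));P=cloud(f);img=f["img"]
print(np.round(env.grab_frame("wrist")["T_tool_cam"],2))
hsv=cv2.cvtColor(img,cv2.COLOR_BGR2HSV)
# catch plate
m=((hsv[...,1]<60)&(hsv[...,2]>90)).astype(np.uint8);m[:268]=0;m[304:]=0;m[:,:220]=0;m[:,240:]=0
c=max(cv2.findContours(m,0,2)[0],key=cv2.contourArea);r=cv2.minAreaRect(c);print("catch",r);print(ray(f,cv2.boxPoints(r),27).round(1))
# white frame of shelf edge
for v in (262,288,312): print(v,[tuple(int(a) for a in img[v,u]) for u in range(150,164,2)])
print("board/stand edge", [ [int(img[v,u].sum()) for u in range(230,250)] for v in (250,320)])
for u,v in((236,250),(242,250)): print(ray(f,[[u,v]],22))
# guides: height 30-36 in the lane region
for v in range(240,340,4):
    p=P[v,196:240]; print(v,np.round(p[::6,2],0),np.round(p[20,:2],0))
E
python3 -c "
import cv2;a=cv2.imread('pics/top.png')[225:350,120:260];b=cv2.imread('pics/scene.png')[230:410,370:560]
cv2.imwrite('pics/st.png',cv2.hconcat([cv2.resize(a,(448,400)),cv2.resize(b,(350,400))]))"
```

```text
[[   0.     -0.96   -0.28   80.53]
 [   1.      0.     -0.      1.01]
 [   0.     -0.28    0.96 -170.29]
 [   0.      0.      0.      1.  ]]
catch ((229.0, 286.0), (20.0, 8.0), 90.0)
[[517.2 125.   27. ]
 [517.3 108.9  27. ]
 [477.7 108.7  27. ]
 [477.6 124.7  27. ]]
262 [(131, 163, 189), (118, 137, 158), (214, 226, 226), (226, 232, 229), (165, 172, 166), (112, 122, 128), (116, 130, 135)]
288 [(128, 160, 184), (121, 139, 156), (208, 220, 222), (214, 223, 218), (158, 166, 161), (108, 117, 123), (106, 119, 126)]
312 [(128, 157, 181), (119, 137, 154), (231, 238, 237), (229, 234, 232), (174, 184, 177), (183, 192, 186), (232, 238, 235)]
board/stand edge [[102, 103, 107, 110, 102, 99, 111, 121, 105, 84, 90, 83, 95, 87, 85, 93, 94, 103, 98, 87], [88, 110, 107, 137, 196, 261, 339, 329, 198, 101, 86, 86, 90, 76, 91, 85, 85, 82, 82, 92]]
[[569.03940648 104.16819088  22.        ]]
[[569.09616176  92.11907707  22.        ]]
240 [157.  27.  22.  25.  26.  20.  20.  22.] [589. 145.]
244 [157.  20.  23.  25.  25.  21.  20.  25.] [581. 144.]
248 [158.  nan  25.  28.  23.  25.  25.  31.] [573. 144.]

[... 575 characters left out ...]
43.]
292 [160.  26.  21.  26.  23.  26.  21.  26.] [485. 143.]
296 [158.  25.  23.  21.  23.  23.  27.  23.] [477. 143.]
300 [160.  25.  24.  22.  25.  27.  24.  21.] [469. 143.]
304 [161.  26.  23.  22.  22.  24.  25.  25.] [461. 143.]
308 [159.  24.  24.  24.  25.  25.  22.  22.] [453. 143.]
312 [160.  34.  35.  33.  34.  33.  24.  25.] [446. 141.]
316 [157.  24.  22.  24.  25.  27.  36.  20.] [438. 143.]
320 [157.  21.  24.  24.  24.  24.  25.  28.] [429. 143.]
324 [156.  26.  27.  24.  23.  23.  23.  26.] [422. 143.]
328 [159.  24.  24.  26.  22.  19.  25.  26.] [413. 143.]
332 [160.  25.  25.  26.  23.  24.  25.  22.] [406. 143.]
336 [161.  22.  28.  21.  24.  26.  26.  28.] [398. 142.]
```

View pics/st.png

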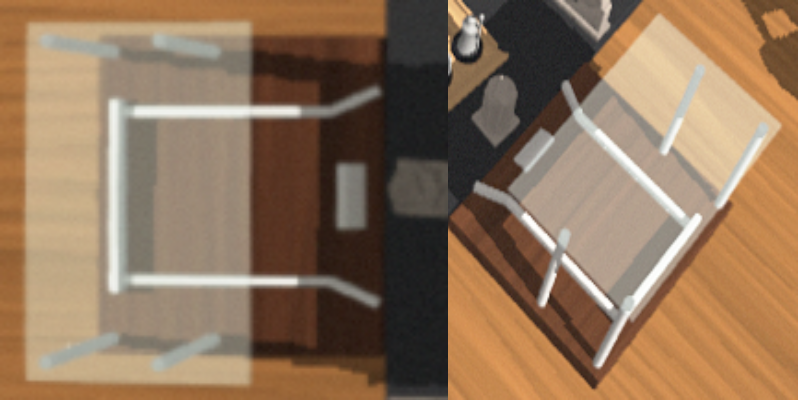

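The lane's centre line is x≈497.4 and runs along +y. The stand origin is at y≈99, so the shelf edge is at y≈151. The wrist camera sits 80 mm along tool +x and 170 mm up, which clears the shelf. I'll work at yaw 90, where tool x is world +y, tool y is world +x and tool z is down.

First move: over the column at transit height.

Emit:
{"method": "arm_command", "body": {
  "rows": [
    {"delta_pos": [-434,-310,0],"roll": 13.3,"jaw": 65},
    {"delta_pos": [-434,-310,0],"roll": 13.3,"jaw": 65},
    {"delta_pos": [-434,-310,0],"roll": 13.3,"jaw": 65},
    {"delta_pos": [-434,-310,0],"roll": 13.3,"jaw": 65},
    {"delta_pos": [-434,-310,0],"roll": 13.3,"jaw": 65},
    {"delta_pos": [-434,-310,0],"roll": 13.3,"jaw": 65},
    {"delta_pos": [-434,-310,0],"roll": 13.3,"jaw": 65},
    {"delta_pos": [-434,-310,0],"roll": 13.3,"jaw": 65},
    {"delta_pos": [-434,-310,0],"roll": 13.3,"jaw": 65},
    {"delta_pos": [-434,-310,0],"roll": 13.3,"jaw": 65},
    {"delta_pos": [-434,-310,0],"roll": 13.3,"jaw": 65},
    {"delta_pos": [-434,-310,0],"roll": 13.3,"jaw": 65},
    {"delta_pos": [-434,-310,0],"roll": 13.3,"jaw": 65},
    {"delta_pos": [-434,-310,0],"roll": 13.3,"jaw": 65},
    {"delta_pos": [-434,-310,0],"roll": 13.3,"jaw": 65},
    {"delta_pos": [-434,-310,0],"roll": 13.3,"jaw": 65}
  ]
}}

```text
time_s: 1.48
ee_pos: [503.1, 69.9, 213.6]
ee_rot: [-179.9, -0.0, 89.9]
force: [-0.1, -0.8, -0.0]
gripper_width: 59.3
gripper_force: 0.0
```

Emit:
{"method": "arm_command", "body": {
  "rows": [
    {"delta_pos": [0,0,40],"roll": 0,"jaw": 65},
    {"delta_pos": [0,0,80],"roll": 0,"jaw": 65},
    {"delta_pos": [0,0,120],"roll": 0,"jaw": 65},
    {"delta_pos": [0,0,150],"roll": 0,"jaw": 65},
    {"delta_pos": [0,0,170],"roll": 0,"jaw": 65},
    {"delta_pos": [0,0,182],"roll": 0,"jaw": 65},
    {"delta_pos": [0,0,182],"roll": 0,"jaw": 65},
    {"delta_pos": [0,0,182],"roll": 0,"jaw": 65},
    {"delta_pos": [0,0,182],"roll": 0,"jaw": 20},
    {"delta_pos": [0,0,182],"roll": 0,"jaw": 20},
    {"delta_pos": [0,0,182],"roll": 0,"jaw": 20},
    {"delta_pos": [0,0,182],"roll": 0,"jaw": 20},
    {"delta_pos": [0,0,182],"roll": 0,"jaw": 20},
    {"delta_pos": [0,0,182],"roll": 0,"jaw": 20}
  ],
  "squeeze": 15
}}

```text
time_s: 2.65
ee_pos: [504.0, 69.7, 32.5]
ee_rot: [179.9, -0.0, 90.0]
force: [-0.7, 0.6, 3.3]
gripper_width: 27.8
gripper_force: 15.0
```

Emit:
{"method": "arm_command", "body": {
  "rows": [
    {"delta_pos": [0,0,-30],"roll": 0,"jaw": 20},
    {"delta_pos": [0,0,-65],"roll": 0,"jaw": 20},
    {"delta_pos": [0,0,-100],"roll": 0,"jaw": 20},
    {"delta_pos": [-30,-5,-115],"roll": 0,"jaw": 20},
    {"delta_pos": [-70,-15,-115],"roll": 0,"jaw": 20},
    {"delta_pos": [-110,-25,-115],"roll": 0,"jaw": 20},
    {"delta_pos": [-150,-35,-115],"roll": 0,"jaw": 20},
    {"delta_pos": [-190,-45,-115],"roll": 0,"jaw": 20},
    {"delta_pos": [-230,-55,-115],"roll": 0,"jaw": 20},
    {"delta_pos": [-270,-65,-115],"roll": 0,"jaw": 20},
    {"delta_pos": [-310,-75,-115],"roll": 0,"jaw": 20},
    {"delta_pos": [-345,-80,-115],"roll": 0,"jaw": 20},
    {"delta_pos": [-370,-80,-115],"roll": 0,"jaw": 20},
    {"delta_pos": [-370,-80,-115],"roll": 0,"jaw": 20},
    {"delta_pos": [-370,-80,-80],"roll": 0,"jaw": 20},
    {"delta_pos": [-370,-80,-45],"roll": 0,"jaw": 20},
    {"delta_pos": [-370,-80,-20],"roll": 0,"jaw": 20},
    {"delta_pos": [-370,-80,-6],"roll": 0,"jaw": 20},
    {"delta_pos": [-370,-80,-5],"roll": 0,"jaw": 20},
    {"delta_pos": [-370,-80,-5],"roll": 0,"jaw": 20}
  ]
}}

```text
time_s: 4.32
ee_pos: [423.0, -299.3, 36.1]
ee_rot: [-179.9, -0.1, 90.0]
force: [0.1, -0.0, -0.3]
gripper_width: 28.1
gripper_force: 15.0
```

Emit:
{"method": "arm_command", "body": {
  "rows": [
    {"delta_pos": [0,0,0],"roll": 0,"jaw": 60},
    {"delta_pos": [0,0,0],"roll": 0,"jaw": 60},
    {"delta_pos": [0,0,0],"roll": 0,"jaw": 60},
    {"delta_pos": [0,0,0],"roll": 0,"jaw": 60},
    {"delta_pos": [0,0,-35],"roll": 0,"jaw": 60},
    {"delta_pos": [0,0,-75],"roll": 0,"jaw": 60},
    {"delta_pos": [0,0,-115],"roll": 0,"jaw": 60},
    {"delta_pos": [0,0,-140],"roll": 0,"jaw": 60},
    {"delta_pos": [0,0,-140],"roll": 0,"jaw": 60}
  ]
}}

```text
time_s: 5.07
ee_pos: [426.5, -302.5, 183.5]
ee_rot: [179.4, 0.4, 90.0]
force: [0.2, -1.1, 0.3]
gripper_width: 54.9
gripper_force: 0.0
```

```bash
python3 - <<'E'
from h import *
s=env.state();f=env.grab_frame("wrist");print(s["time_s"],s["ee_pos"].round(1),s["ee_rot"].round(1),s["gripper_width"])
t=env.grab_frame("top");cv2.imwrite("pics/a.png",np.hstack([t["img"],f["img"]])[:, :][::1,::1]); np.savez("top2",**t)
a=cv2.resize(t["img"][200:400,230:500],(400,296));b=cv2.resize(f["img"],(395,296));cv2.imwrite("pics/a2.png",np.hstack([a,b]))
E
```

```text
5.0667 [ 426.5 -302.5  183.5] [179.4   0.4  90. ] 54.8952604675185
```

View pics/a2.png

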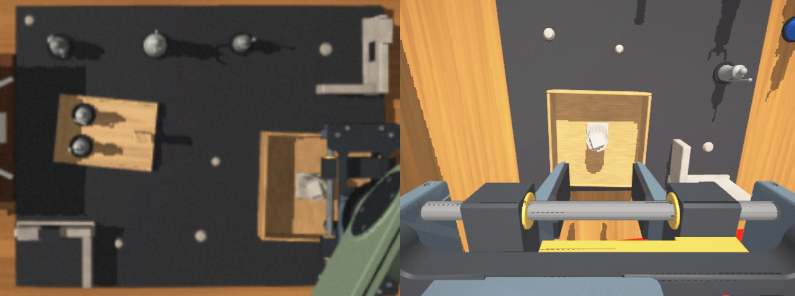

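The column stands in the box. In the left panel it is at about (310,185), and the wrist view shows it near the middle of the box floor. Next is the champion at (608.5, -91).

Emit:
{"method": "arm_command", "body": {
  "rows": [
    {"delta_pos": [30,26,0],"roll": 0,"jaw": 50},
    {"delta_pos": [60,53,0],"roll": 0,"jaw": 50},
    {"delta_pos": [90,79,0],"roll": 0,"jaw": 50},
    {"delta_pos": [120,106,0],"roll": 0,"jaw": 50},
    {"delta_pos": [150,132,0],"roll": 0,"jaw": 50},
    {"delta_pos": [180,159,0],"roll": 0,"jaw": 50},
    {"delta_pos": [200,177,0],"roll": 0,"jaw": 50},
    {"delta_pos": [209,185,0],"roll": 0,"jaw": 50},
    {"delta_pos": [209,185,0],"roll": 0,"jaw": 50},
    {"delta_pos": [209,185,0],"roll": 0,"jaw": 50},
    {"delta_pos": [209,185,30],"roll": 0,"jaw": 50},
    {"delta_pos": [209,185,55],"roll": 0,"jaw": 50}
  ]
}}

```text
time_s: 6.17
ee_pos: [607.8, -93.2, 122.0]
ee_rot: [179.9, 0.1, 89.9]
force: [-0.7, 0.9, -0.5]
gripper_width: 45.9
gripper_force: 0.0
```

```bash
python3 - <<'E'
from h import *
s=env.state();f=env.grab_frame("wrist");print(s["time_s"],s["ee_pos"].round(1),s["ee_rot"].round(1),s["gripper_width"])
C=cloud(f,s);d=np.abs(C[...,0]-608)<30;d&=np.abs(C[...,1]+91)<30
for a,b in((50,70),(70,90),(90,115)):
    p=C[d&(C[...,2]>a)&(C[...,2]<b)];print(a,len(p),(p.min(0)+p.max(0))/2 if len(p) else 0,np.ptp(p,axis=0) if len(p) else 0)
E
```

```text
6.1667 [607.8 -93.2 122. ] [1.799e+02 1.000e-01 8.990e+01] 45.8738512504485
50 185 [610.22648028 -85.60422455  59.64245392] [20.85301482 12.50764438 19.26222407]
70 625 [610.59725542 -89.02682201  79.62850978] [21.12036991 20.19699373 18.94613363]
90 480 [610.39612763 -89.5238424  102.11067295] [26.81419151 11.4510762  16.67064487]
```

Emit:
{"method": "arm_command", "body": {
  "rows": [
    {"delta_pos": [1,2,25],"roll": 0,"jaw": 50},
    {"delta_pos": [1,2,48],"roll": 0,"jaw": 50},
    {"delta_pos": [1,2,62],"roll": 0,"jaw": 50},
    {"delta_pos": [1,2,69],"roll": 0,"jaw": 50},
    {"delta_pos": [1,2,69],"roll": 0,"jaw": 50},
    {"delta_pos": [1,2,69],"roll": 0,"jaw": 50},
    {"delta_pos": [1,2,69],"roll": 0,"jaw": 10},
    {"delta_pos": [1,2,69],"roll": 0,"jaw": 10},
    {"delta_pos": [1,2,69],"roll": 0,"jaw": 10},
    {"delta_pos": [1,2,69],"roll": 0,"jaw": 10},
    {"delta_pos": [1,2,69],"roll": 0,"jaw": 10},
    {"delta_pos": [1,2,69],"roll": 0,"jaw": 10}
  ],
  "squeeze": 12
}}

```text
time_s: 7.22
ee_pos: [610.9, -90.4, 53.6]
ee_rot: [180.0, 0.0, 90.0]
force: [-0.8, 0.2, 4.1]
gripper_width: 21.7
gripper_force: 12.0
```

```bash
python3 - <<'E'
from h import *
s=env.state();f=env.grab_frame("wrist");np.savez("w3",**f);print(s["ee_pos"].round(1))
C=cloud(f,s);hd=(C[...,2]>64)&(C[...,2]<85)&(np.abs(C[...,0]-488)<25)&(np.abs(C[...,1]+75)<25)
p=C[hd];print("handle",len(p),(p.min(0)+p.max(0))/2 if len(p) else 0)
E
```

```text
[610.9 -90.4  53.6]
handle 1584 [490.02542696 -73.55571627  68.62116366]
```

Emit:
{"method": "arm_command", "body": {
  "rows": [
    {"delta_pos": [0,0,-25],"roll": 0,"jaw": 10},
    {"delta_pos": [0,0,-55],"roll": 0,"jaw": 10},
    {"delta_pos": [0,0,-75],"roll": 0,"jaw": 10},
    {"delta_pos": [10,-22,-75],"roll": 0,"jaw": 10},
    {"delta_pos": [20,-44,-75],"roll": 0,"jaw": 10},
    {"delta_pos": [30,-66,-75],"roll": 0,"jaw": 10},
    {"delta_pos": [40,-88,-75],"roll": 0,"jaw": 10},
    {"delta_pos": [50,-109,-75],"roll": 0,"jaw": 10},
    {"delta_pos": [54,-118.5,-75],"roll": 0,"jaw": 10},
    {"delta_pos": [54,-118.5,-75],"roll": 0,"jaw": 10},
    {"delta_pos": [54,-118.5,-75],"roll": 0,"jaw": 10},
    {"delta_pos": [54,-118.5,-50],"roll": 0,"jaw": 10},
    {"delta_pos": [54,-118.5,-30],"roll": 0,"jaw": 10},
    {"delta_pos": [54,-118.5,-15],"roll": 0,"jaw": 10},
    {"delta_pos": [54,-118.5,-8],"roll": 0,"jaw": 10},
    {"delta_pos": [54,-118.5,-5],"roll": 0,"jaw": 10},
    {"delta_pos": [54,-118.5,-4],"roll": 0,"jaw": 10},
    {"delta_pos": [54,-118.5,-4],"roll": 0,"jaw": 10},
    {"delta_pos": [54,-118.5,-4],"roll": 0,"jaw": 10}
  ]
}}

```text
time_s: 8.85
ee_pos: [493.8, -36.7, 57.5]
ee_rot: [179.9, 0.0, 89.9]
force: [-0.3, -0.7, -0.3]
gripper_width: 21.8
gripper_force: 12.0
```

Emit:
{"method": "arm_command", "body": {
  "rows": [
    {"delta_pos": [0,0,0.6],"roll": 0,"jaw": 10},
    {"delta_pos": [0,0,1.0],"roll": 0,"jaw": 10},
    {"delta_pos": [0,0,1.0],"roll": 0,"jaw": 28},
    {"delta_pos": [0,0,1.0],"roll": 0,"jaw": 34},
    {"delta_pos": [0,0,1.0],"roll": 0,"jaw": 42},
    {"delta_pos": [0,0,1.0],"roll": 0,"jaw": 42},
    {"delta_pos": [0,0,1.0],"roll": 0,"jaw": 42},
    {"delta_pos": [0,0,-10],"roll": 0,"jaw": 42},
    {"delta_pos": [0,0,-35],"roll": 0,"jaw": 42},
    {"delta_pos": [0,0,-70],"roll": 0,"jaw": 42},
    {"delta_pos": [-20,0,-80],"roll": 0,"jaw": 42},
    {"delta_pos": [-60,0,-80],"roll": 0,"jaw": 42},
    {"delta_pos": [-100,0,-80],"roll": 0,"jaw": 42},
    {"delta_pos": [-120,0,-80],"roll": 0,"jaw": 42},
    {"delta_pos": [-120,0,-80],"roll": 0,"jaw": 42},
    {"delta_pos": [-120,0,-80],"roll": 0,"jaw": 42}
  ]
}}

```text
time_s: 10.18
ee_pos: [491.8, -157.0, 136.7]
ee_rot: [-180.0, -0.0, 89.8]
force: [0.2, 0.1, -0.1]
gripper_width: 38.3
gripper_force: 0.0
```

```bash
python3 - <<'E'
from h import *
s=env.state();f=env.grab_frame("wrist");print(s["time_s"],s["ee_pos"].round(1),s["ee_rot"].round(1),s["gripper_width"])
g=env.grab_frame("scene")
C=cloud(f,s)
def r(n,x,y,a,b,w=25):
    p=C[(abs(C[...,0]-x)<w)&(abs(C[...,1]-y)<w)&(C[...,2]>a)&(C[...,2]<b)]
    print(n,len(p),((p.min(0)+p.max(0))/2).round(1),np.ptp(p,axis=0).round(1),np.percentile(p[:,2],98).round(1)) if len(p) else print(n,0)
    return p
h=r("handle",489,-74,60,80,20);r("champ",493,-36,85,120);r("gA",513,3,60,90,20);r("gB",474,6,60,90,20)
top=h[h[:,2]>68][:,:2].astype(np.float32);print(cv2.minAreaRect(top))
p=C[(C[...,2]>23)&(C[...,2]<45)&(abs(C[...,0]-493)<70)&(C[...,1]>-110)&(C[...,1]<50)]
q=cv2.minAreaRect(p[:,:2].astype(np.float32));print("tray",q)
cv2.imwrite("pics/b.png",np.hstack([cv2.resize(g["img"][170:310,220:440],(440,280)),cv2.resize(f["img"],(356,280))]))
E
```

```text
10.1833 [ 491.8 -157.   136.7] [-180.    -0.    89.8] 38.256147571689425
handle 678 [489.4 -73.7  71.4] [13.4 24.1  4.3] 72.9
champ 1312 [494.2 -36.3 100. ] [26.2 21.6 29.7] 113.0
gA 434 [517.3   1.   66.7] [16.4 10.6 13.3] 72.5
gB 302 [475.6   2.5  65.6] [16.2  7.6 11.1] 70.1
((489.4049377441406, -73.72061920166016), (23.90171241760254, 11.97091007232666), 84.9393539428711)
tray ((492.8837585449219, -33.79462814331055), (112.1864013671875, 90.40202331542969), 84.99496459960938)
```

View pics/b.png

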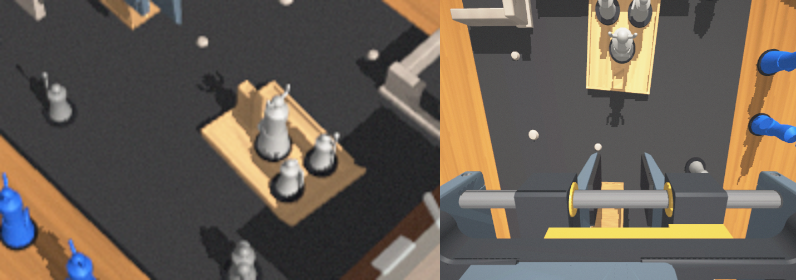

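The champion stands upright on the tray behind the two guards, at about (275,125) in the left panel. The handle measures (489.4, -73.7), with the tray yawed 5°. I'll grip the handle high and slightly to the rear, so the body clears the horns.

Emit:
{"method": "arm_command", "body": {
  "rows": [
    {"delta_pos": [35,-3,0],"roll": 1,"jaw": 42},
    {"delta_pos": [70,-3,0],"roll": 1,"jaw": 42},
    {"delta_pos": [77.5,-3,0],"roll": 1,"jaw": 42},
    {"delta_pos": [77.5,-3,0],"roll": 1,"jaw": 42},
    {"delta_pos": [77.5,-3,30],"roll": 1,"jaw": 42},
    {"delta_pos": [77.5,-3,60],"roll": 1,"jaw": 42},
    {"delta_pos": [77.5,-3,80],"roll": 1,"jaw": 42},
    {"delta_pos": [77.5,-3,91],"roll": 1,"jaw": 42},
    {"delta_pos": [77.5,-3,91],"roll": 1,"jaw": 42},
    {"delta_pos": [77.5,-3,91],"roll": 1,"jaw": 42},
    {"delta_pos": [77.5,-3,91],"roll": 1,"jaw": 25},
    {"delta_pos": [77.5,-3,91],"roll": 1,"jaw": 18},
    {"delta_pos": [77.5,-3,91],"roll": 1,"jaw": 14},
    {"delta_pos": [77.5,-3,91],"roll": 1,"jaw": 5},
    {"delta_pos": [77.5,-3,91],"roll": 1,"jaw": 5},
    {"delta_pos": [77.5,-3,91],"roll": 1,"jaw": 5},
    {"delta_pos": [77.5,-3,91],"roll": 1,"jaw": 5}
  ],
  "squeeze": 10
}}

```text
time_s: 11.7
ee_pos: [489.3, -78.9, 46.6]
ee_rot: [180.0, 0.0, 85.0]
force: [-1.4, -0.2, 5.6]
gripper_width: 12.0
gripper_force: 10.0
```

Emit:
{"method": "arm_command", "body": {
  "rows": [
    {"delta_pos": [1,0.1,0],"roll": 0,"jaw": 5},
    {"delta_pos": [3,0.2,0],"roll": -0.05,"jaw": 5},
    {"delta_pos": [6,0.4,0],"roll": -0.1,"jaw": 5},
    {"delta_pos": [9,0.7,0],"roll": -0.2,"jaw": 5},
    {"delta_pos": [13,1,0],"roll": -0.3,"jaw": 5},
    {"delta_pos": [17,1.3,0],"roll": -0.4,"jaw": 5},
    {"delta_pos": [21,1.6,0],"roll": -0.5,"jaw": 5},
    {"delta_pos": [25,2,0],"roll": -0.6,"jaw": 5},
    {"delta_pos": [29,2.3,0],"roll": -0.7,"jaw": 5},
    {"delta_pos": [33,2.6,0],"roll": -0.8,"jaw": 5},
    {"delta_pos": [37,2.9,0],"roll": -0.9,"jaw": 5},
    {"delta_pos": [41,3.2,0],"roll": -1,"jaw": 5},
    {"delta_pos": [44,3.5,0],"roll": -1,"jaw": 5},
    {"delta_pos": [47,3.7,0],"roll": -1,"jaw": 5},
    {"delta_pos": [48.5,3.9,0],"roll": -1,"jaw": 5},
    {"delta_pos": [49.3,3.9,0],"roll": -1,"jaw": 5},
    {"delta_pos": [49.3,3.9,0],"roll": -1,"jaw": 5},
    {"delta_pos": [49.3,3.9,0],"roll": -1,"jaw": 5}
  ]
}}

```text
time_s: 13.2
ee_pos: [498.0, -30.8, 46.6]
ee_rot: [179.9, 0.1, 90.0]
force: [0.2, -3.8, 5.0]
gripper_width: 12.4
gripper_force: 10.0
```

```bash
cat > look.py <<'E'
from h import *
import sys
s=env.state();t=env.grab_frame("top");g=env.grab_frame("scene")
print(s["time_s"],s["ee_pos"].round(1),s["ee_rot"].round(1),s["force"].round(1))
hsv=cv2.cvtColor(t["img"],cv2.COLOR_BGR2HSV)
a=cv2.resize(t["img"][215:335,130:345],(430,240));b=cv2.resize(g["img"][180:360,310:560],(334,240))
cv2.imwrite("pics/%s.png"%sys.argv[1],np.hstack([a,b]))
E
python3 look.py c
```

```text
13.2 [498.  -30.8  46.6] [1.799e+02 1.000e-01 9.000e+01] [ 0.2 -3.8  5. ]
```

View pics/c.png

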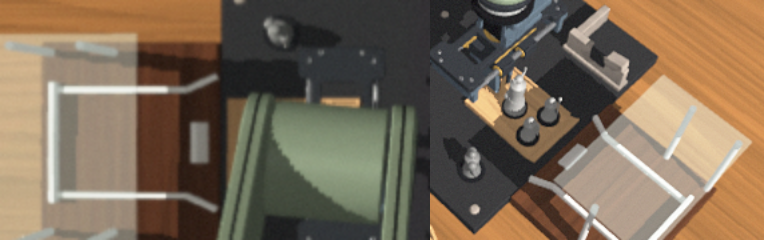

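Emit:
{"method": "arm_command", "body": {
  "rows": [
    {"delta_pos": [1,0,-0.5],"roll": 0,"jaw": 5},
    {"delta_pos": [3,0,-1],"roll": 0,"jaw": 5},
    {"delta_pos": [6,0,-1],"roll": 0,"jaw": 5},
    {"delta_pos": [9,0,-1],"roll": 0,"jaw": 5},
    {"delta_pos": [12,0,-1.2],"roll": 0,"jaw": 5},
    {"delta_pos": [15,0,-1.2],"roll": 0,"jaw": 5},
    {"delta_pos": [18,0,-1.4],"roll": 0,"jaw": 5},
    {"delta_pos": [21,0,-1.4],"roll": 0,"jaw": 5},
    {"delta_pos": [24,0,-1.6],"roll": 0,"jaw": 5},
    {"delta_pos": [27,0,-1.6],"roll": 0,"jaw": 5},
    {"delta_pos": [30,0,-1.8],"roll": 0,"jaw": 5},
    {"delta_pos": [33,0,-1.8],"roll": 0,"jaw": 5},
    {"delta_pos": [36,0,-2],"roll": 0,"jaw": 5},
    {"delta_pos": [38,0,-2],"roll": 0,"jaw": 5},
    {"delta_pos": [39.5,0,-2],"roll": 0,"jaw": 5},
    {"delta_pos": [40,0,-2],"roll": 0,"jaw": 5},
    {"delta_pos": [40,0,-2],"roll": 0,"jaw": 5}
  ],
  "squeeze": 7
}}

```text
time_s: 14.72
ee_pos: [498.0, 8.1, 48.6]
ee_rot: [179.9, 0.2, 90.1]
force: [0.2, -9.3, 2.1]
gripper_width: 11.9
gripper_force: 7.0
```

```bash
python3 look.py d
```

```text
14.7167 [498.    8.1  48.6] [179.9   0.2  90.1] [ 0.2 -9.3  2.1]
```

View pics/d.png

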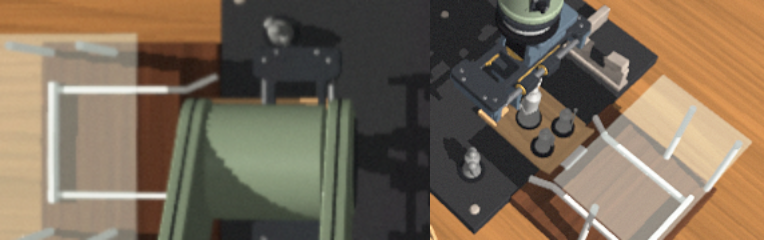

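```bash
cat > tr.py <<'E'
from h import *
s=env.state();g=env.grab_frame("scene");C=cloud(g);hsv=cv2.cvtColor(g["img"],cv2.COLOR_BGR2HSV)
print(s["time_s"],s["ee_pos"].round(1),s["force"].round(1))
# guards: grey tops z 60-95 near lane; champion
for n,a,b in(("guards",62,84),("champ",98,125)):
    m=(C[...,2]>a)&(C[...,2]<b)&(abs(C[...,0]-497)<42)&(C[...,1]>0)&(C[...,1]<190)&(hsv[...,1]<60)
    k,l,st,ce=cv2.connectedComponentsWithStats(m.astype(np.uint8))
    for i in range(1,k):
        if st[i,4]>25: p=C[l==i];print(n,st[i,4],np.median(p,0).round(1),p.min(0).round(0),p.max(0).round(0))
for x in(470,485,500,515,530):
    m=(abs(C[...,0]-x)<4)&(C[...,1]>70)&(C[...,1]<165)&(C[...,2]<50)
    p=C[m];o=np.argsort(p[:,1]);p=p[o];print(x,[(int(y),round(float(np.median(p[abs(p[:,1]-y)<2.5,2])),0)) for y in range(75,160,5) if (abs(p[:,1]-y)<2.5).any()])
E
python3 tr.py
```

```text
14.8167 [498.    8.1  48.6] [-0.3 -9.8  1.4]
guards 95 [507.1  34.8  69.4] [495.  16.  62.] [515.  49.  84.]
guards 81 [478.9  81.6  68.5] [469.  71.  62.] [486.  90.  82.]
guards 79 [520.9  82.   67.7] [510.  72.  62.] [527.  90.  79.]
470 [(85, 46.0), (90, 33.0), (95, 29.0), (100, 29.0), (105, 31.0), (110, 36.0), (115, 27.0), (120, 25.0)]
485 [(75, 37.0), (80, 42.0), (85, 35.0), (90, 32.0), (95, 30.0), (100, 29.0), (105, 31.0), (110, 37.0), (115, 30.0), (120, 30.0)]
500 [(85, 27.0), (90, 29.0), (95, 29.0), (100, 30.0), (105, 31.0), (110, 34.0), (115, 29.0), (120, 30.0)]
515 [(85, 46.0), (90, 38.0), (95, 30.0), (100, 29.0), (105, 32.0), (110, 36.0), (115, 29.0), (120, 30.0)]
530 [(75, 32.0), (80, 37.0), (85, 32.0), (90, 30.0), (95, 29.0), (100, 29.0), (105, 32.0), (110, 35.0), (115, 26.0), (120, 26.0)]
```

The scene view shows all the figures still standing. The nose is at y≈112, on the step. The pads slipped about 14 mm forward on the handle. I'll release it and push the rear edge with both open fingers, one on each side of the catch.

Emit:
{"method": "arm_command", "body": {
  "rows": [
    {"delta_pos": [0,0,0],"roll": 0,"jaw": 20},
    {"delta_pos": [0,0,0],"roll": 0,"jaw": 35},
    {"delta_pos": [0,0,0],"roll": 0,"jaw": 40},
    {"delta_pos": [0,0,0],"roll": 0,"jaw": 40},
    {"delta_pos": [0,0,-15],"roll": 0,"jaw": 40},
    {"delta_pos": [0,0,-45],"roll": 0,"jaw": 40},
    {"delta_pos": [0,0,-75],"roll": 0,"jaw": 40},
    {"delta_pos": [-15,0,-85],"roll": 0,"jaw": 66},
    {"delta_pos": [-40,0,-85],"roll": 0,"jaw": 66},
    {"delta_pos": [-52,0,-85],"roll": 0,"jaw": 66},
    {"delta_pos": [-54,0,-85],"roll": 0,"jaw": 66},
    {"delta_pos": [-54,0,-85],"roll": 0,"jaw": 66}
  ]
}}

```text
time_s: 15.87
ee_pos: [496.8, -44.2, 132.3]
ee_rot: [-179.9, -0.1, 89.9]
force: [-1.0, -0.1, -0.6]
gripper_width: 60.0
gripper_force: 0.0
```

```bash
python3 - <<'E'
from h import *
s=env.state();f=env.grab_frame("wrist");print(s["time_s"],s["ee_pos"].round(1),s["ee_rot"].round(1),s["gripper_width"])
C=cloud(f,s)
h=C[(abs(C[...,0]-497)<20)&(abs(C[...,1])<25)&(C[...,2]>66)&(C[...,2]<82)]
print(len(h),cv2.minAreaRect(h[:,:2].astype(np.float32)))
p=C[(C[...,2]>85)&(C[...,2]<120)&(abs(C[...,0]-497)<40)&(C[...,1]>10)&(C[...,1]<80)];print("champ",(p.min(0)+p.max(0))/2,np.ptp(p,axis=0))
p=C[(C[...,2]>24)&(C[...,2]<36)&(abs(C[...,0]-497)<60)&(C[...,1]>-40)&(C[...,1]<75)];print("tray",p.min(0),p.max(0))
cv2.imwrite("pics/e.png",f["img"])
E
```

```text
15.8667 [496.8 -44.2 132.3] [-1.799e+02 -1.000e-01  8.990e+01] 60.006822388518444
608 ((498.53851318359375, -1.111154556274414), (24.098295211791992, 11.432290077209473), 89.4967269897461)
champ [499.78394294  35.4689876  101.93207273] [26.57391531 20.85440395 28.88140283]
tray [452.92315672 -16.45518951  24.00026598] [543.47866757  74.99460918  35.93767499]
```

View pics/e.png

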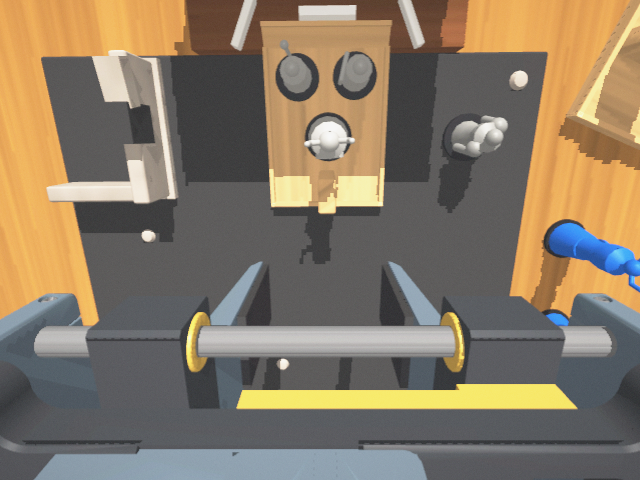

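The wrist view shows all three figures upright. The tray is straight and centred in the mouth, and its rear edge (row 205) is clear for the fingers.

Emit:
{"method": "arm_command", "body": {
  "rows": [
    {"delta_pos": [0,1,35],"roll": 0,"jaw": 66},
    {"delta_pos": [0,1,70],"roll": 0,"jaw": 66},
    {"delta_pos": [0,1,95],"roll": 0,"jaw": 66},
    {"delta_pos": [0,1,105],"roll": 0,"jaw": 66},
    {"delta_pos": [0,1,105],"roll": 0,"jaw": 66},
    {"delta_pos": [4,1,105],"roll": 0,"jaw": 66},
    {"delta_pos": [8,1,105],"roll": 0,"jaw": 66},
    {"delta_pos": [10,1,105],"roll": 0,"jaw": 66},
    {"delta_pos": [12,1,105],"roll": 0,"jaw": 66},
    {"delta_pos": [14,1,105],"roll": 0,"jaw": 66},
    {"delta_pos": [16,1,105],"roll": 0,"jaw": 66},
    {"delta_pos": [18,1,105],"roll": 0,"jaw": 66},
    {"delta_pos": [20,1,105],"roll": 0,"jaw": 66},
    {"delta_pos": [22,1,105],"roll": 0,"jaw": 66},
    {"delta_pos": [24,1,105],"roll": 0,"jaw": 66},
    {"delta_pos": [26,1,105],"roll": 0,"jaw": 66},
    {"delta_pos": [28,1,105],"roll": 0,"jaw": 66},
    {"delta_pos": [30,1,105],"roll": 0,"jaw": 66},
    {"delta_pos": [30,1,105],"roll": 0,"jaw": 66}
  ]
}}

```text
time_s: 17.5
ee_pos: [500.3, -15.0, 30.1]
ee_rot: [179.7, 0.1, 90.1]
force: [0.9, -5.6, 7.1]
gripper_width: 60.5
gripper_force: 3.7
```

```bash
python3 tr.py
```

```text
17.5 [500.3 -15.   30.1] [ 0.9 -5.6  7.1]
guards 66 [506.2  40.2  70.6] [497.  23.  62.] [511.  47.  84.]
guards 81 [478.1  80.2  67.7] [469.  70.  62.] [485.  89.  84.]
guards 71 [521.1  80.9  67.4] [509.  71.  62.] [527.  87.  79.]
champ 54 [499.9  35.6 107.2] [485.  31. 102.] [512.  41. 119.]
470 [(85, 44.0), (90, 33.0), (95, 29.0), (100, 30.0), (105, 31.0), (110, 36.0), (115, 26.0), (120, 24.0)]
485 [(75, 38.0), (80, 39.0), (85, 35.0), (90, 31.0), (95, 29.0), (100, 29.0), (105, 32.0), (110, 35.0), (115, 30.0), (120, 31.0)]
500 [(85, 27.0), (90, 29.0), (95, 29.0), (100, 31.0), (105, 33.0), (110, 36.0), (115, 29.0), (120, 31.0)]
515 [(85, 45.0), (90, 35.0), (95, 31.0), (100, 28.0), (105, 33.0), (110, 38.0), (115, 31.0), (120, 30.0)]
530 [(75, 33.0), (80, 35.0), (85, 33.0), (90, 31.0), (95, 28.0), (100, 30.0), (105, 32.0), (110, 35.0), (115, 26.0), (120, 25.0)]
```

The tray hasn't moved. The fingers rode onto its rim, with the TCP at z 30. I'll back off and come in lower.

Emit:
{"method": "arm_command", "body": {
  "rows": [
    {"delta_pos": [0,-1,-4],"roll": 0,"jaw": 66},
    {"delta_pos": [-15,-1,-4],"roll": 0,"jaw": 66},
    {"delta_pos": [-32,-1,-4],"roll": 0,"jaw": 66},
    {"delta_pos": [-32,-1,-4],"roll": 0,"jaw": 66},
    {"delta_pos": [-32,-1,2],"roll": 0,"jaw": 66},
    {"delta_pos": [-32,-1,4],"roll": 0,"jaw": 66},
    {"delta_pos": [-32,-1,4],"roll": 0,"jaw": 66},
    {"delta_pos": [-32,-1,4],"roll": 0,"jaw": 66},
    {"delta_pos": [-32,-1,4],"roll": 0,"jaw": 66}
  ]
}}

```text
time_s: 18.3
ee_pos: [497.3, -45.5, 23.8]
ee_rot: [-180.0, -0.0, 90.0]
force: [0.5, -0.1, -0.6]
gripper_width: 60.3
gripper_force: 0.0
```

Emit:
{"method": "arm_command", "body": {
  "rows": [
    {"delta_pos": [4,0,0],"roll": 0,"jaw": 66},
    {"delta_pos": [8,0,0],"roll": 0,"jaw": 66},
    {"delta_pos": [10,0,0],"roll": 0,"jaw": 66},
    {"delta_pos": [12,0,0],"roll": 0,"jaw": 66},
    {"delta_pos": [14,0,0],"roll": 0,"jaw": 66},
    {"delta_pos": [16,0,0],"roll": 0,"jaw": 66},
    {"delta_pos": [18,0,0],"roll": 0,"jaw": 66},
    {"delta_pos": [20,0,0],"roll": 0,"jaw": 66},
    {"delta_pos": [22,0,0],"roll": 0,"jaw": 66},
    {"delta_pos": [24,0,0],"roll": 0,"jaw": 66},
    {"delta_pos": [26,0,0],"roll": 0,"jaw": 66},
    {"delta_pos": [28,0,0],"roll": 0,"jaw": 66}
  ]
}}

```text
time_s: 19.3
ee_pos: [497.4, -18.0, 24.0]
ee_rot: [180.0, 0.0, 90.0]
force: [-1.0, -2.1, 0.8]
gripper_width: 60.4
gripper_force: 1.5
```

```bash
python3 tr.py
```

```text
19.3 [497.4 -18.   24. ] [-1.  -2.1  0.8]
guards 60 [506.1  56.5  71.9] [494.  40.  62.] [511.  62.  84.]
guards 84 [479.1  96.   68.5] [470.  87.  62.] [487. 105.  81.]
guards 79 [521.2  96.4  67.9] [510.  88.  62.] [527. 105.  80.]
champ 161 [494.3  12.6 120.4] [462.   0. 104.] [528.  16. 124.]
champ 60 [499.5  50.7 107.2] [487.  46.  99.] [512.  56. 117.]
470 [(75, 27.0), (80, 32.0), (100, 41.0), (105, 34.0), (110, 32.0), (115, 28.0), (120, 32.0), (125, 36.0)]
485 [(75, 28.0), (80, 28.0), (85, 32.0), (90, 37.0), (95, 40.0), (100, 37.0), (105, 34.0), (110, 30.0), (115, 30.0), (120, 33.0), (125, 34.0)]
500 [(75, 29.0), (100, 29.0), (105, 30.0), (110, 30.0), (115, 29.0), (120, 32.0), (125, 33.0)]
515 [(75, 29.0), (80, 30.0), (85, 32.0), (100, 45.0), (105, 39.0), (110, 31.0), (115, 30.0), (120, 33.0)]
530 [(75, 28.0), (80, 30.0), (85, 30.0), (90, 33.0), (95, 35.0), (100, 35.0), (105, 32.0), (110, 30.0), (115, 31.0), (120, 33.0), (125, 34.0)]
```

Emit:
{"method": "arm_command", "body": {
  "rows": [
    {"delta_pos": [2,0,0],"roll": 0,"jaw": 66},
    {"delta_pos": [5,0,0],"roll": 0,"jaw": 66},
    {"delta_pos": [8,0,0],"roll": 0,"jaw": 66},
    {"delta_pos": [11,0,0],"roll": 0,"jaw": 66},
    {"delta_pos": [14,0,0],"roll": 0,"jaw": 66},
    {"delta_pos": [17,0,0],"roll": 0,"jaw": 66},
    {"delta_pos": [20,0,0],"roll": 0,"jaw": 66},
    {"delta_pos": [23,0,0],"roll": 0,"jaw": 66},
    {"delta_pos": [26,0,0],"roll": 0,"jaw": 66},
    {"delta_pos": [29,0,0],"roll": 0,"jaw": 66},
    {"delta_pos": [32,0,0],"roll": 0,"jaw": 66},
    {"delta_pos": [35,0,0],"roll": 0,"jaw": 66},
    {"delta_pos": [38,0,0],"roll": 0,"jaw": 66},
    {"delta_pos": [41,0,0],"roll": 0,"jaw": 66},
    {"delta_pos": [44,0,0],"roll": 0,"jaw": 66},
    {"delta_pos": [47,0,0],"roll": 0,"jaw": 66},
    {"delta_pos": [50,0,0],"roll": 0,"jaw": 66},
    {"delta_pos": [52,0,0],"roll": 0,"jaw": 66},
    {"delta_pos": [54,0,0],"roll": 0,"jaw": 66},
    {"delta_pos": [55,0,0],"roll": 0,"jaw": 66}
  ]
}}

```text
time_s: 21.02
ee_pos: [497.4, 37.1, 24.0]
ee_rot: [180.0, 0.0, 90.0]
force: [0.4, -3.3, 2.0]
gripper_width: 59.8
gripper_force: 1.9
```

```bash
python3 tr.py | head -7; python3 look.py g
```

```text
21.0167 [497.4  37.1  24. ] [ 0.4 -3.3  2. ]
guards 80 [505.7 109.2  68.5] [495.  92.  62.] [510. 116.  84.]
champ 164 [495.6  67.6 120.2] [463.  54. 105.] [529.  73. 124.]
champ 63 [500.4 101.9 109.6] [486.  98.  98.] [512. 108. 120.]
470 [(75, 27.0), (100, 33.0), (105, 30.0), (110, 31.0), (115, 31.0), (120, 31.0)]
485 [(75, 26.0), (80, 28.0), (110, 35.0), (115, 36.0), (120, 33.0)]
500 [(75, 37.0), (80, 37.0), (85, 29.0), (90, 29.0), (120, 44.0), (125, 38.0)]
21.0667 [497.4  37.2  24. ] [180.  -0.  90.] [ 0.2 -2.9  1.3]
```

View pics/g.png

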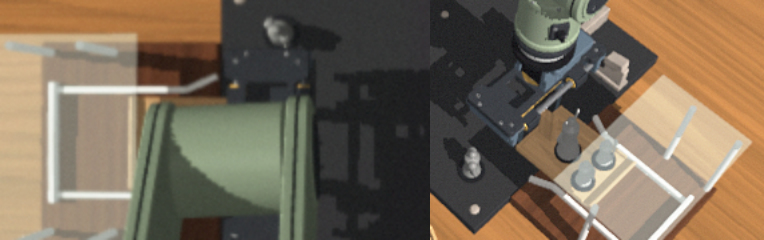

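The figures are standing and the nose is under the shelf. I'll keep pushing while raising the tips to clear the stand's floor.

Emit:
{"method": "arm_command", "body": {
  "rows": [
    {"delta_pos": [2,0,0],"roll": 0,"jaw": 66},
    {"delta_pos": [5,0,0],"roll": 0,"jaw": 66},
    {"delta_pos": [8,0,0],"roll": 0,"jaw": 66},
    {"delta_pos": [11,0,0],"roll": 0,"jaw": 66},
    {"delta_pos": [14,0,-0.3],"roll": 0,"jaw": 66},
    {"delta_pos": [17,0,-0.6],"roll": 0,"jaw": 66},
    {"delta_pos": [20,0,-1],"roll": 0,"jaw": 66},
    {"delta_pos": [23,0,-1.4],"roll": 0,"jaw": 66},
    {"delta_pos": [26,0,-1.8],"roll": 0,"jaw": 66},
    {"delta_pos": [29,0,-2.2],"roll": 0,"jaw": 66},
    {"delta_pos": [31,0,-2.6],"roll": 0,"jaw": 66},
    {"delta_pos": [33,0,-3],"roll": 0,"jaw": 66},
    {"delta_pos": [35,0,-3],"roll": 0,"jaw": 66},
    {"delta_pos": [37,0,-3],"roll": 0,"jaw": 66},
    {"delta_pos": [39,0,-3],"roll": 0,"jaw": 66},
    {"delta_pos": [40,0,-3],"roll": 0,"jaw": 66}
  ]
}}

```text
time_s: 22.5
ee_pos: [497.3, 77.3, 26.8]
ee_rot: [-180.0, -0.0, 90.0]
force: [-0.6, -1.1, -1.3]
gripper_width: 60.4
gripper_force: 0.7
```

```bash
python3 tr.py | head -5; python3 look.py k
```

```text
22.5 [497.3  77.3  26.8] [-0.6 -1.1 -1.3]
champ 148 [495.7 107.5 122.7] [462.  94. 103.] [528. 111. 125.]
470 [(75, 21.0), (80, 43.0), (90, 35.0), (95, 34.0), (100, 31.0), (105, 30.0), (110, 29.0), (115, 29.0), (120, 29.0)]
485 [(120, 29.0)]
500 [(95, 35.0), (100, 34.0), (105, 38.0), (110, 36.0), (115, 39.0), (120, 38.0), (125, 45.0)]
22.55 [497.3  77.3  26.9] [-180.   -0.   90.] [-0.6 -0.9 -0.1]
```

View pics/k.png

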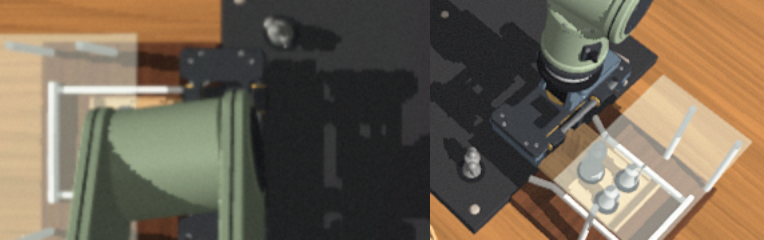

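The tray is about 33 mm short of home, with all three figures upright under or behind the shelf edge.

Emit:
{"method": "arm_command", "body": {
  "rows": [
    {"delta_pos": [2,0,-0.5],"roll": 0,"jaw": 66},
    {"delta_pos": [4,0,-0.5],"roll": 0,"jaw": 66},
    {"delta_pos": [6,0,-0.5],"roll": 0,"jaw": 66},
    {"delta_pos": [8,0,-0.5],"roll": 0,"jaw": 66},
    {"delta_pos": [10,0,-0.5],"roll": 0,"jaw": 66},
    {"delta_pos": [12,0,-0.5],"roll": 0,"jaw": 66},
    {"delta_pos": [14,0,-0.5],"roll": 0,"jaw": 66},
    {"delta_pos": [16,0,-0.5],"roll": 0,"jaw": 66},
    {"delta_pos": [18,0,-0.5],"roll": 0,"jaw": 66},
    {"delta_pos": [20,0,-0.5],"roll": 0,"jaw": 66},
    {"delta_pos": [22,0,-0.5],"roll": 0,"jaw": 66},
    {"delta_pos": [24,0,-0.5],"roll": 0,"jaw": 66},
    {"delta_pos": [26,0,-0.5],"roll": 0,"jaw": 66},
    {"delta_pos": [28,0,-0.5],"roll": 0,"jaw": 66},
    {"delta_pos": [28,0,-0.5],"roll": 0,"jaw": 66}
  ]
}}

```text
time_s: 23.9
ee_pos: [497.5, 105.5, 27.5]
ee_rot: [180.0, -0.0, 90.0]
force: [-0.1, 0.6, 1.1]
gripper_width: 60.1
gripper_force: 0.0
```

Emit:
{"method": "arm_command", "body": {
  "rows": [
    {"delta_pos": [1,0,0],"roll": 0,"jaw": 66},
    {"delta_pos": [2,0,0],"roll": 0,"jaw": 66},
    {"delta_pos": [3,0,0],"roll": 0,"jaw": 66},
    {"delta_pos": [4,0,0],"roll": 0,"jaw": 66},
    {"delta_pos": [5,0,0],"roll": 0,"jaw": 66},
    {"delta_pos": [5,0,0],"roll": 0,"jaw": 66}
  ]
}}

```text
time_s: 24.4
ee_pos: [497.5, 110.1, 27.5]
ee_rot: [180.0, -0.0, 90.0]
force: [-0.7, -0.4, 0.6]
gripper_width: 60.5
gripper_force: 0.8
```

Emit:
{"method": "arm_command", "body": {
  "rows": [
    {"delta_pos": [0.7,0,0],"roll": 0,"jaw": 66},
    {"delta_pos": [1.4,0,0],"roll": 0,"jaw": 66},
    {"delta_pos": [2,0,0],"roll": 0,"jaw": 66},
    {"delta_pos": [2.5,0,0],"roll": 0,"jaw": 66},
    {"delta_pos": [2.5,0,0],"roll": 0,"jaw": 66}
  ]
}}

```text
time_s: 24.82
ee_pos: [497.5, 112.0, 27.5]
ee_rot: [180.0, 0.0, 90.0]
force: [-0.2, -4.3, 1.2]
gripper_width: 60.2
gripper_force: 2.4
```

```bash
python3 - <<'E'
from h import *
s=env.state();g=env.grab_frame("scene");f=env.grab_frame("wrist");print(s["time_s"],s["ee_pos"],s["force"].round(1))
cv2.imwrite("pics/l.png",np.hstack([cv2.resize(g["img"][170:400,350:580],(400,400)),cv2.resize(f["img"],(400,300))[:,:].copy() if 0 else cv2.copyMakeBorder(cv2.resize(f["img"],(400,300)),0,100,0,0,0)]))
E
```

```text
24.8167 [497.52362839 112.03923495  27.53195166] [-0.2 -4.3  1.2]
```

Emit:
{"method": "arm_command", "body": {
  "rows": [
    {"delta_pos": [0.5,0,0],"roll": 0,"jaw": 66},
    {"delta_pos": [1,0,0],"roll": 0,"jaw": 66},
    {"delta_pos": [1,0,0],"roll": 0,"jaw": 66}
  ]
}}

```text
time_s: 25.17
ee_pos: [497.6, 112.1, 27.5]
ee_rot: [180.0, 0.1, 90.0]
force: [-0.3, -8.5, 2.2]
gripper_width: 60.4
gripper_force: 4.4
```

The tray is hard against the stop lip, and the force is on the fingers. I'll back off and check the catch.

Emit:
{"method": "arm_command", "body": {
  "rows": [
    {"delta_pos": [-3,0,0],"roll": 0,"jaw": 66},
    {"delta_pos": [-12,0,0],"roll": 0,"jaw": 66},
    {"delta_pos": [-40,0,-2],"roll": 0,"jaw": 66},
    {"delta_pos": [-75,0,-10],"roll": 0,"jaw": 66},
    {"delta_pos": [-110,0,-40],"roll": 0,"jaw": 66},
    {"delta_pos": [-145,0,-70],"roll": 0,"jaw": 66},
    {"delta_pos": [-180,0,-100],"roll": 0,"jaw": 66},
    {"delta_pos": [-215,0,-110],"roll": 0,"jaw": 66},
    {"delta_pos": [-220,0,-110],"roll": 0,"jaw": 66},
    {"delta_pos": [-220,0,-110],"roll": 0,"jaw": 66}
  ]
}}

```text
time_s: 26.0
ee_pos: [498.1, -109.1, 138.7]
ee_rot: [179.8, 0.0, 89.7]
force: [1.0, -0.6, 0.2]
gripper_width: 60.3
gripper_force: 0.0
```

```bash
python3 - <<'E'
from h import *
s=env.state();g=env.grab_frame("scene");t=env.grab_frame("top");w=env.grab_frame("wrist");print(s["time_s"],s["ee_pos"])
hsv=cv2.cvtColor(t["img"],cv2.COLOR_BGR2HSV)
m=((hsv[...,1]<60)&(hsv[...,2]>90)).astype(np.uint8);m[:268]=0;m[304:]=0;m[:,:218]=0;m[:,242:]=0
c=max(cv2.findContours(m,0,2)[0],key=cv2.contourArea);print("catch",ray(t,cv2.boxPoints(cv2.minAreaRect(c)),27).round(1).tolist())
for n,f,st in(("top",t,None),("scene",g,None),("wrist",w,s)):
    C=cloud(f,st)
    print(n,"z along lane",[(y,round(float(np.median(C[(abs(C[...,0]-497)<14)&(abs(C[...,1]-y)<1.5)&(C[...,2]<90)][:,2])),1)) for y in range(102,142,3)])
    p=C[(abs(C[...,0]-497)<12)&(C[...,2]>68)&(C[...,2]<84)&(C[...,1]>115)&(C[...,1]<152)];print("handle",p.min(0) if len(p) else 0,p.max(0) if len(p) else 0)
cv2.imwrite("pics/n.png",np.hstack([cv2.resize(g["img"][220:390,370:540],(400,400)),cv2.resize(t["img"][225:350,125:260],(400,400))]))
E
```

```text
26.0 [ 498.14109339 -109.11563015  138.69948131]
catch [[517.2, 125.0, 27.0], [517.3, 108.9, 27.0], [477.7, 108.7, 27.0], [477.6, 124.7, 27.0]]
top z along lane [(102, 24.5), (105, 23.7), (108, 25.0), (111, 26.5), (114, 26.2), (117, 29.1), (120, 28.3), (123, 30.2), (126, 24.7), (129, 31.9), (132, 38.8), (135, 48.3), (138, 30.7), (141, 44.2)]
handle [492.91502021 132.22582314  69.32594777] [502.62139948 151.17933417  80.31352072]
scene z along lane [(102, 25.7), (105, 25.7), (108, 25.6), (111, 26.3), (114, 28.0), (117, 28.9), (120, 30.5), (123, 30.9), (126, nan), (129, nan), (132, nan), (135, nan), (138, nan), (141, nan)]
handle 0 0
wrist z along lane [(102, nan), (105, nan), (108, nan), (111, nan), (114, nan), (117, nan), (120, nan), (123, nan), (126, nan), (129, nan), (132, nan), (135, nan), (138, nan), (141, nan)]
handle 0 0
  return _methods._mean(a, axis=axis, dtype=dtype,
  ret = ret.dtype.type(ret / rcount)
```

View pics/n.png

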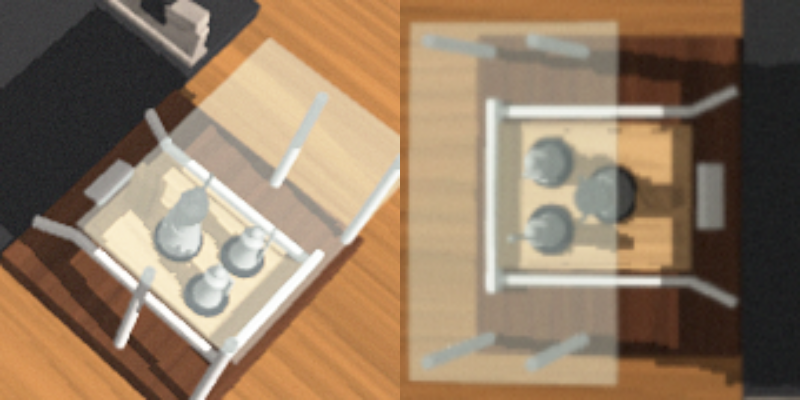

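Both views show the tray home against the lip with all three figures upright. The catch plate shows full length behind the tray, its height rising to about 30 mm at the back face, so it has popped up. The arm is clear, so I'm handing in.

```bash
python3 -c "
from workcell import env
print(env.job_done())"
```

```text
the job is handed in; nothing more can be done
None
```

I handed the job in at 26.0 s: the column is in the scenery box, the champion and both guards stand upright on the tray, and the tray is fully home under the shelf with the catch up behind it; the verdict was not shown to me.

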